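Get the tag applicator out from behind the shelf row

TASK

The silver tag applicator lies on the cedar shelf behind the amber jar, the blue can and the green tin. First stand all three on the black rubber mat at the side; only then take the applicator out and lay it flat in the middle of the steel tray; only after that put the three back upright on the shelf, each in the centre of the pad of its own colour (jar on yellow, can on blue, tin on green) whichever pad it came from, without ever tipping one over.

Things in the scene. Friction and masses are not known exactly. Their poses are not given: they have to be found in the camera images.
- jar: Squat amber glass jar of tag pins with a brass-coloured lid, round, 62 mm diameter up to 52 mm height, lid 56 mm diameter, 74 mm tall in all, about 0.3 kg. Origin at the centre of its underside, z up.
- can: Blue marking-spray can with a white band, round, 54 mm diameter up to 82 mm height, cap 48 mm diameter above, 100 mm tall in all, about 0.2 kg. Origin at the centre of its underside, z up.
- tin: Green square tin tag box with a steel plate on top, 56 x 56 mm, 70 mm tall, about 0.25 kg, lid fixed. Origin at the centre of its underside, x and y along its sides, z up.
- applicator: Silver plier-type tag applicator, rigid, lying flat along the shelf board about 59 mm behind the pad centres; 185 mm long (jaws to x = +80 mm, handles to x = -105 mm), at most 42 mm wide, 0.3 kg. Grip its central block, 56 (x) x 30 (y) x 26 mm high, centred over the origin, near the balance point; jaws and handles are 20 mm high at most. Origin on its underside, z up.
- pad_yellow: Yellow plastic pad fixed on the cedar shelf board (12 mm above the table), 62 mm (its x, shelf depth) x 86 mm (its y) x 2 mm thick; origin at the centre of its underside, z up. The three pads lie in a row along y, 100 mm apart, in any order, each with one of the standing things on it at the start. The shelf's 66 mm high back board begins 125 mm behind the pad centres (their +x).
- pad_blue: Blue plastic pad fixed on the cedar shelf board (12 mm above the table), 62 mm (its x, shelf depth) x 86 mm (its y) x 2 mm thick; origin at the centre of its underside, z up. The three pads lie in a row along y, 100 mm apart, in any order, each with one of the standing things on it at the start. The shelf's 66 mm high back board begins 125 mm behind the pad centres (their +x).
- pad_green: Green plastic pad fixed on the cedar shelf board (12 mm above the table), 62 mm (its x, shelf depth) x 86 mm (its y) x 2 mm thick; origin at the centre of its underside, z up. The three pads lie in a row along y, 100 mm apart, in any order, each with one of the standing things on it at the start. The shelf's 66 mm high back board begins 125 mm behind the pad centres (their +x).
- mat: Black rubber mat, the side area, fixed flat on the table left or right of the shelf, 290 mm (x) x 110 mm (y) x 4 mm thick. Origin at the centre of its underside on the table, z up.
- tray: Open steel tray, empty, fixed on the table on the other side of the shelf from the mat, 260 mm (x) x 130 mm (y) outside, 28 mm high, walls and floor 4 mm thick. Origin at the centre of its underside on the table, z up.
There are look-alikes about, which are no part of the job. Several things have the shape of the applicator; the one meant has the colours described above.

How it is judged:
On the way, in this order (a step that is already met when the one before it is completed fails the run):
1. jar, can and tin all stand on the black mat, let go, with the applicator still on the shelf (x of jar in the frame of mat between -0.145 and 0.145 m and y of jar in the frame of mat between -0.055 and 0.055 m and z of jar in the frame of mat between 0 and 0.009 m and angle between each of jar, can, tin's own z axis and vertical below 0.1 rad and x of can in the frame of mat between -0.145 and 0.145 m and y of can in the frame of mat between -0.055 and 0.055 m and z of can in the frame of mat between 0 and 0.009 m and x of tin in the frame of mat between -0.145 and 0.145 m and y of tin in the frame of mat between -0.055 and 0.055 m and z of tin in the frame of mat between 0 and 0.009 m and linear speed of each of jar, can, tin below 0.03 m/s and contact force between the fingers and jar below 0.1 N and contact force between the fingers and can below 0.1 N and contact force between the fingers and tin below 0.1 N and distance of applicator from where it was at the start of the episode below 0.04 m), for 0.2 s.
2. the applicator lies flat in the tray, let go, while jar, can and tin still stand on the mat (x of applicator in the frame of tray between -0.045 and 0.045 m and y of applicator in the frame of tray between -0.05 and 0.05 m and z of applicator in the frame of tray between 0 and 0.01 m and angle between applicator's own z axis and vertical below 0.12 rad and linear speed of applicator below 0.03 m/s and contact force between the fingers and applicator below 0.1 N and x of jar in the frame of mat between -0.145 and 0.145 m and y of jar in the frame of mat between -0.055 and 0.055 m and z of jar in the frame of mat between 0 and 0.009 m and angle between each of jar, can, tin's own z axis and vertical below 0.1 rad and x of can in the frame of mat between -0.145 and 0.145 m and y of can in the frame of mat between -0.055 and 0.055 m and z of can in the frame of mat between 0 and 0.009 m and x of tin in the frame of mat between -0.145 and 0.145 m and y of tin in the frame of mat between -0.055 and 0.055 m and z of tin in the frame of mat between 0 and 0.009 m), for 0.2 s.
At the end, for the whole second after the job is handed in: Jar, can and tin each stand upright on the pad of their own colour, centres within 15 mm of the pad's centre; the applicator lies flat in the tray, its origin within 45 mm (lengthwise) and 50 mm (across) of the tray's centre; all let go and at rest (horizontal distance between jar and pad_yellow below 0.015 m and z of jar in the frame of pad_yellow between -0.001 and 0.006 m and angle between each of jar, can, tin's own z axis and vertical below 0.1 rad and linear speed of each of jar, can, tin, applicator below 0.03 m/s and contact force between the fingers and jar below 0.1 N and horizontal distance between can and pad_blue below 0.015 m and z of can in the frame of pad_blue between -0.001 and 0.006 m and contact force between the fingers and can below 0.1 N and horizontal distance between tin and pad_green below 0.015 m and z of tin in the frame of pad_green between -0.001 and 0.006 m and contact force between the fingers and tin below 0.1 N and x of applicator in the frame of tray between -0.045 and 0.045 m and y of applicator in the frame of tray between -0.05 and 0.05 m and z of applicator in the frame of tray between 0 and 0.01 m and angle between applicator's own z axis and vertical below 0.12 rad and contact force between the fingers and applicator below 0.1 N); the robot touches nothing.
It fails at once if the jar, the can or the tin is tipped over (more than 40 degrees) (angle between any of jar, can, tin's own z axis and vertical above 0.7 rad).
It also fails if it takes over 133 s, if anything falls off the work surface, if the arm or the gripper's body presses on something with over 40 N, if the wrist force passes 120 N, or if a joint passes its speed limit or range.

ROBOT

A 6-joint arm with a two-finger parallel gripper is mounted at the origin on the work surface. World frame = base frame: x ahead of the robot, y to its left, z up, the work surface at z = 0. Lengths are in m, angles in rad, forces in N, time in s.
With the tool pointing down it reaches from about 0.275 to 0.75 m from the base axis. Payload 10.2 kg.
Tool frame: the origin (TCP) lies at the very end of the fingers, on their centre line; the grasp point (between the pads) lies 19 mm behind it; z points along the fingers, y is the line along which they close (so a half turn about z gives the same grasp; the last joint's range is limited). The gripper opens to 85 mm and grips with 20 to 120 N. Pads are 22 mm wide; open, the fingers measure 114 mm over their backs; the gripper's body (76 mm by 85 mm) begins 54 mm behind the grasp point. The pads swing forward as they close: fully open they stand 13 mm farther back than shut.
Start: joints at [1, 0.313, 1.498, -0, 1.331, -0.223], TCP at [0.179, 0.494, 0.231] pointing down, gripper open.
Joint ranges: [-2.94, 2.94], [-0.97, 2.17], [0.19, 2.56], [-1.23, 4.37], [0.02, 3.11], [-2.88, 2.88]. Speed limits (rad/s): [2.39, 2.39, 3.01, 3.14, 3.14, 3.14].

INTERFACE

Orientations are given as a unit quaternion [x, y, z, w].
In Python, from station import readout, cams, robot, models gives the robot as it stands. The module is installed in compiled form; this text tells all that it offers.
- The arm moves only by the tool drive_tool, never from a script. Its argument "deltas" is a list that holds one entry, the list of rows, each a list of 4 numbers: the shift along the tool's x, y, z in m, then the turn about the tool's z in degrees. In form: [[[dx, dy, dz, spin], ...]]. A call has 1 to 12 rows; each row shifts and turns the commanded pose from where the row before left it, along the tool's axes as they then stand; what a row does not reach is not made up. A row lasts 1/8 s, in which the tool goes at most 62.5 mm and 10.7 degrees, less where a joint would pass 70% of its speed; a pose out of reach is approached as far as the arm can. A call with a gripper value outside its range is refused whole. "fingers" is the closure, from 0 (fully open) to 1 (shut), set as the call begins (left out, the last holds). The fingers move at their own pace and stop on an object; "squeeze" is the grip in N (left out, the last holds). Time passes only in rows, so rows that do not move let the fingers close. It gives the time, the measured TCP pose, the force, the opening and the grip force at its end, in the units of the state.
- readout.state(): the state, without advancing time (a new reading comes with each control period).
- cams.capture(name): name is "scene" or "top"; returns a dict with "color" (420x560x3 uint8, red, green, blue), "range_z" (420x560 float32, m along the optical axis (not along the pixel's ray), 0 where there is no reading), "camera_matrix" (3x3 intrinsics, pixels), "view" (4x4, takes a point from world to camera coordinates). Camera axes: x right, y down, z forward; pixel columns grow to the right and rows downward; lengths in m; the calibration is good to about 2 mm. A picture is of the moment at which its call begins.
- robot.finish_job(): hands the job in; it is judged then, once.
Trained networks look in the newest picture that a camera, given by its name, has taken for a name from the list of things; names that differ only in an ending like _2 or _b are one class to them, and where a whole thing is asked for, a point or a joint stands for the part that bears it (a point fixed in the world has none). Each returns a list of dicts, best first, with "conf" (0 to 1); they miss things now and then, are a little off and sometimes report something else, mostly with a low value. They report only what shows in the picture. A call takes as long as a camera call. They do not tell look-alikes from the thing itself.
- models.boxes_of(camera, query): "location" ([column, row] as shares, 0 to 1, of the picture: columns of its width, rows of its height, amid what is visible of it).
- models.masks_of(camera, query): "region" (420x560 bool, what is visible of it) and "location" ([column, row] as shares, 0 to 1, of the picture: columns of its width, rows of its height, amid what is visible of it).
- models.spot_point(camera, query): "location" ([column, row] as shares, 0 to 1, of the picture: columns of its width, rows of its height: a listed point, or the origin of a listed thing).
The state is a dict: "t": time; "joints": joint angles; "qd": joint speeds; "joint_efforts": joint torques, N m; "ee_pos": TCP position; "orientation": TCP orientation; "ft_force": force on the tool from outside, world axes, zero at the start; "wrist_torque": the same for the moment, N m; "finger_gap": finger opening in m; "gripper_force": force on a finger pad.
Only numpy, scipy, OpenCV 4.12 (cv2) and the standard library are available. Lean on these libraries where they do the work, as an engineer would, in place of code of your own. Each camera call takes 0.05 s, during which the arm holds its last target. There are 200 camera calls.

## Working session

There is one attempt and no reset: what is moved stays moved. The work goes in short steps, Python scripts to look and compute and a tool call to move; the robot and the scene stay as the last step left them, time stands still between calls to the robot, and variables do not carry over. Pictures are saved under pics/ and viewed, at most 14 in all, crops included, and the job is handed in when it is done.

Besides the shell and the picture viewer there is one more tool, called after ">>>" in YAML: its name, and indented under it one key for each argument. drive_tool: Moves the arm, as the interface text tells. Its arguments: {"type":"object","properties":{"deltas":{"type":"array","items":{"type":"array","items":{"type":"array","items":{"type":"number"}}}},"fingers":{"type":"number"},"squeeze":{"type":"number"}},"required":["deltas"]}

```bash
mkdir -p pics
cat > h.py <<'E'
import numpy as np, cv2
from station import readout, cams, robot, models
def cap(n,save=None):
    c=cams.capture(n)
    if save: cv2.imwrite('pics/'+save,cv2.cvtColor(c['color'],cv2.COLOR_RGB2BGR))
    return c
def cloud(c):
    z=c['range_z']; K=c['camera_matrix']; v,u=np.mgrid[:z.shape[0],:z.shape[1]]
    P=np.stack([(u-K[0,2])/K[0,0]*z,(v-K[1,2])/K[1,1]*z,z],-1)
    T=np.linalg.inv(c['view']); W=P@T[:3,:3].T+T[:3,3]; W[z==0]=np.nan
    return W
E
python3 - <<'E'
from h import *
for n in('top','scene'):
    c=cap(n,n+'0.png'); W=cloud(c)
    print(n,np.round(np.linalg.inv(c['view'])[:3,3],3))
    for q in('jar','can','tin','applicator','pad_yellow','pad_blue','pad_green','mat','tray'):
        for m in models.masks_of(n,q)[:4]:
            P=W[m['region']]; l=m['location']
            print(q,round(m['conf'],2),[int(l[0]*560),int(l[1]*420)],m['region'].sum(),np.round(np.nanmedian(P,0),3),np.round(np.nanpercentile(P,[2,98],axis=0),3).tolist())
print(readout.state())
E
```

```text
top [0.438 0.009 1.105]
jar 0.86 [328, 169] 664 [ 0.545 -0.094  0.088] [[0.52, -0.122, 0.029], [0.573, -0.067, 0.092]]
can 0.73 [282, 169] 567 [0.545 0.001 0.113] [[0.523, -0.023, 0.014], [0.575, 0.024, 0.117]]
can 0.15 [253, 177] 341 [0.535 0.083 0.014] [[0.516, 0.06, 0.009], [0.574, 0.143, 0.034]]
tin 0.55 [237, 170] 798 [0.546 0.098 0.084] [[0.521, 0.072, 0.013], [0.577, 0.128, 0.088]]
applicator 0.74 [293, 146] 947 [ 0.603 -0.015  0.032] [[0.586, -0.102, 0.023], [0.622, 0.071, 0.041]]
applicator 0.61 [278, 255] 1036 [0.359 0.019 0.02 ] [[0.274, -0.024, -0.002], [0.436, 0.058, 0.03]]
pad_yellow 0.59 [311, 175] 268 [ 0.539 -0.071  0.014] [[0.518, -0.139, 0.01], [0.576, -0.057, 0.018]]
pad_blue 0.79 [279, 181] 468 [0.535 0.012 0.014] [[0.516, -0.041, 0.01], [0.574, 0.044, 0.018]]
pad_blue 0.33 [237, 169] 739 [0.547 0.1   0.084] [[0.521, 0.072, 0.035], [0.575, 0.126, 0.088]]
pad_green 0.58 [251, 177] 318 [0.534 0.075 0.014] [[0.516, 0.06, 0.009], [0.575, 0.143, 0.02]]
mat 0.82 [138, 186] 5939 [0.525 0.336 0.004] [[0.386, 0.283, -0.001], [0.665, 0.388, 0.008]]
tray 0.86 [424, 194] 674
[... 1068 characters left out ...]
]]
{'t': 1.0, 'joints': array([ 9.99596492e-01,  3.12897295e-01,  1.49768911e+00,  7.71239250e-07,
        1.33098790e+00, -2.23356034e-01]), 'qd': array([-0.00089173, -0.00118061,  0.00064433, -0.00055831, -0.00127837,
        0.00088665]), 'joint_efforts': array([ 1.62724064e-04, -4.12172556e+01, -2.59898061e+01, -2.22052590e-04,
        5.39776283e-04,  4.53322866e-05]), 'ee_pos': array([0.17895429, 0.49357265, 0.23129967]), 'orientation': array([1.73046493e-01, 9.84913657e-01, 8.60646306e-06, 3.20494780e-06]), 'ft_force': array([ 0.87314061, -0.12401742, -0.12832075]), 'wrist_torque': array([ 0.03538433, -0.00844637,  0.00974417]), 'gripper_force': 0.0, 'finger_gap': 0.08561490592618694}
```

View pics/top0.png

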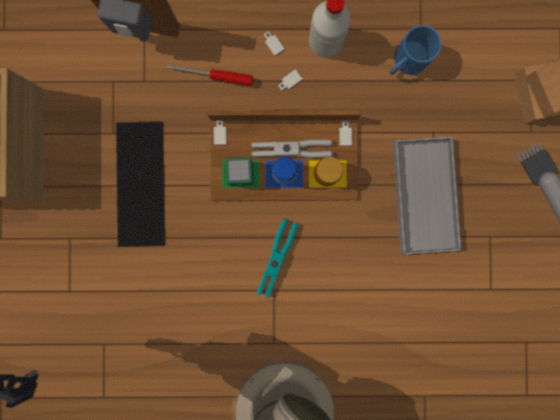

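View pics/scene0.png

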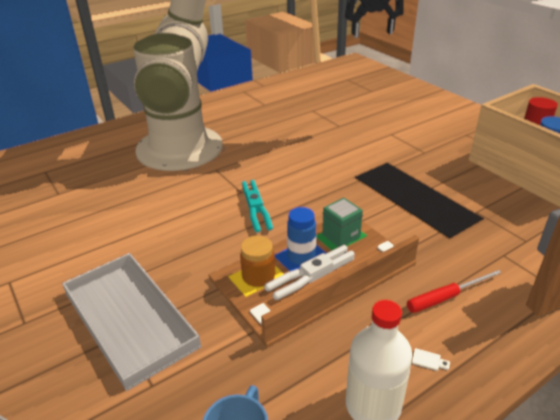

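The top view shows the tin (238,170), can (284,170) and jar (329,170) already on pads of their own colours. The silver applicator lies behind them at (290,148), and the teal look-alike is at (278,257). The mat is left of the shelf (y≈+0.335) and the tray right (y≈-0.33). The scene view agrees. Next I refine centres and yaws.

```bash
cat >> h.py <<'E'
Z={'jar':.074,'can':.1,'tin':.07}
def rect(P):
    r=cv2.minAreaRect((P[:,:2]*1000).astype(np.float32)); return [round(float(x),1) for x in (*r[0],*r[1],r[2])]
def trim(P):
    P=P[~np.isnan(P).any(1)]; return P
def tops(names=('jar','can','tin'),cs=('top','scene')):
    for n in cs:
        c=cap(n); W=cloud(c)
        for q in names:
            for m in models.masks_of(n,q)[:2]:
                P=trim(W[m['region']]); zt=np.percentile(P[:,2],97); T=P[P[:,2]>zt-.007]
                lo,hi=np.percentile(T,[1,99],axis=0)
                print(n,q,round(m['conf'],2),'ztop',round(zt,3),'mid',np.round((lo+hi)/2*1000,1)[:2],'mean',np.round(T.mean(0)*1000,1)[:2],'rect',rect(T))
E
python3 - <<'E'
from h import *
tops()
for n in('top','scene'):
    c=cap(n); W=cloud(c); hsv=cv2.cvtColor(c['color'],cv2.COLOR_RGB2HSV)
    for q in('pad_yellow','pad_blue','pad_green','mat','tray','applicator'):
        for m in models.masks_of(n,q)[:2]:
            if m['conf']<.5: continue
            P=trim(W[m['region']]); k=P[:,2]<.022 if q[:3]=='pad' else P[:,2]<9
            print(n,q,round(m['conf'],2),rect(P[k]),'z',round(float(np.median(P[k,2])),4))
            if q=='applicator':
                T=P[P[:,2]>np.percentile(P[:,2],97)-.004]; print('  block',len(T),np.round(np.percentile(T,[3,97],axis=0),3).tolist(), 'line', np.round(cv2.fitLine((P[:,:2]*1000).astype(np.float32),cv2.DIST_HUBER,0,.01,.01).ravel(),3))
E
```

```text
top jar 0.85 ztop 0.091 mid [549.3 -95.7] mean [548.9 -96.1] rect [548.5, -96.7, 54.0, 54.1, 88.7]
top jar 0.63 ztop 0.018 mid [545.8 101.6] mean [541.4  94.8] rect [546.5, 101.6, 60.1, 83.3, 0.0]
top can 0.78 ztop 0.117 mid [549.8   0. ] mean [549.2   0.8] rect [549.7, 0.8, 46.4, 46.0, 26.3]
top tin 0.78 ztop 0.088 mid [549.3  99.6] mean [548.6  99.6] rect [549.0, 99.6, 56.0, 55.9, 3.2]
scene jar 0.56 ztop 0.091 mid [ 550.3 -100.3] mean [ 552.2 -100.9] rect [550.4, -99.7, 54.1, 55.0, 49.2]
scene can 0.8 ztop 0.117 mid [550.5  -2.8] mean [552.4  -4.3] rect [550.6, -3.0, 47.1, 47.1, 46.9]
scene can 0.35 ztop 0.091 mid [ 550.6 -100.3] mean [ 552.2 -101.3] rect [549.7, -100.7, 51.9, 55.4, 64.7]
scene tin 0.76 ztop 0.087 mid [550.   95.9] mean [552.1  94.1] rect [549.0, 96.6, 58.9, 56.2, 1.7]
top pad_yellow 0.65 [546.8, -100.1, 62.4, 86.5, 0.8] z 0.014
top pad_blue 0.67 [547.6, 0.3, 87.9, 63.0, 89.4] z 0.0141
top pad_green 0.62 [546.7, 101.8, 83.4, 60.2, 89.9] z 0.0145
top mat 0.96 [527.5, 336.1, 291.4, 111.5, 1.0] z 0.0038
top tray 0.56 [498.6, -330.5, 267.2, 144.3, 3.6] z 0.0048
top ap
[... 325 characters left out ...]
0  6.03376e+02 -3.10500e+00]
scene pad_yellow 0.57 [547.9, -101.3, 88.0, 62.4, 89.1] z 0.0155
scene pad_blue 0.84 [544.1, -1.0, 58.8, 85.7, 0.7] z 0.0156
scene pad_green 0.64 [560.3, 90.3, 97.3, 47.1, 56.4] z 0.0156
scene mat 0.89 [525.8, 335.1, 292.5, 120.3, 2.1] z 0.0061
scene tray 0.92 [497.1, -328.2, 262.8, 130.3, 3.6] z 0.0057
scene applicator 0.89 [354.2, 19.2, 44.8, 192.0, 68.8] z 0.0206
  block 182 [[0.319, 0.002, 0.026], [0.368, 0.039, 0.031]] line [ 9.59000e-01 -2.83000e-01  3.61887e+02  1.38220e+01]
scene applicator 0.62 [503.7, -79.2, 60.7, 179.3, 66.0] z 0.0699
  block 519 [[0.526, -0.124, 0.087], [0.574, -0.076, 0.091]] line [ 5.58000e-01  8.30000e-01  5.66298e+02 -1.09478e+02]
```

>>> drive_tool:
  deltas:
    - [[0,0,0,-10],[0,0,0,-10],[-0.037,-0.0396,0,0],[-0.037,-0.0396,0,0],[-0.037,-0.0396,0,0],[-0.037,-0.0396,0,0],[-0.037,-0.0396,0,0],[-0.037,-0.0396,0,0],[-0.037,-0.0396,0,0],[-0.037,-0.0396,0,0],[-0.037,-0.0396,0,0],[-0.037,-0.0396,0,0]]
  fingers: 0.1
  squeeze: 40

```text
t: 3.6
ee_pos: [0.5505, 0.0965, 0.2314]
orientation: [-0.001, 1.0, 0.0, 0.0]
ft_force: [0.7, 0.1, 0.7]
finger_gap: 0.0768
gripper_force: 0.0
```

>>> drive_tool:
  deltas:
    - [[0,0.001,0.03,0],[0,0,0.03,0],[0,0,0.03,0],[0,0,0.03,0],[0,0,0.025,0],[0,0,0.02,0],[0,0,0.015,0],[0,0,0.011,0],[0,0,0,0]]

```text
t: 4.72
ee_pos: [0.5493, 0.099, 0.0399]
orientation: [-0.001, 1.0, 0.0, -0.0]
ft_force: [0.7, -0.5, 0.6]
finger_gap: 0.0767
gripper_force: 0.0
```

>>> drive_tool:
  deltas:
    - [[0,0,0,0],[0,0,0,0],[0,0,0,0],[0,0,0,0],[0,0,0,0],[0,0,0,0]]
  fingers: 1
  squeeze: 40

```text
t: 5.48
ee_pos: [0.5501, 0.099, 0.0413]
orientation: [-0.001, 1.0, -0.0, 0.001]
ft_force: [-0.7, -0.5, 6.0]
finger_gap: 0.056
gripper_force: 43.2
```

>>> drive_tool:
  deltas:
    - [[0,0,-0.01,0],[0,0,-0.02,0],[0,0,-0.03,0],[-0.011,0.0395,0,0],[-0.011,0.0395,0,0],[-0.011,0.0395,0,0],[-0.011,0.0395,0,0],[-0.011,0.0395,0,0],[-0.011,0.0395,0,0],[0,0,0,0]]

```text
t: 6.72
ee_pos: [0.6144, 0.3386, 0.0995]
orientation: [-0.002, 1.0, 0.0, -0.001]
ft_force: [-0.5, -1.1, -2.5]
finger_gap: 0.0556
gripper_force: 43.4
```

>>> drive_tool:
  deltas:
    - [[0,0,0.02,0],[0,0,0.02,0],[0,0,0.015,0],[0,0,0.01,0],[0,0,0.004,0],[0,0,0,0],[0,0,0,0]]

```text
t: 7.6
ee_pos: [0.6154, 0.3362, 0.0317]
orientation: [-0.001, 1.0, 0.0, 0.0]
ft_force: [0.2, 0.3, -3.3]
finger_gap: 0.0556
gripper_force: 43.5
```

>>> drive_tool:
  deltas:
    - [[0,0,0.001,0],[0,0,0.001,0],[0,0,0,0]]

```text
t: 7.98
ee_pos: [0.6154, 0.3363, 0.0313]
orientation: [-0.001, 1.0, 0.0, 0.001]
ft_force: [-5.8, -1.8, 9.3]
finger_gap: 0.0556
gripper_force: 44.3
```

>>> drive_tool:
  deltas:
    - [[0,0,0,0],[0,0,0,0],[0,0,0,0],[0,0,-0.02,0],[0,0,-0.04,0],[0,0,-0.05,0],[0,0,-0.06,0],[0,0,-0.02,0]]
  fingers: 0.1

```text
t: 8.98
ee_pos: [0.616, 0.3365, 0.2259]
orientation: [-0.001, 1.0, 0.001, 0.004]
ft_force: [0.4, -0.1, -0.3]
finger_gap: 0.0771
gripper_force: 0.0
```

>>> drive_tool:
  deltas:
    - [[0.008,-0.042,0,0],[0.008,-0.042,0,0],[0.008,-0.042,0,0],[0.008,-0.042,0,0],[0.008,-0.042,0,0],[0.008,-0.042,0,0],[0.009,-0.042,0,0],[0.009,-0.043,0,0],[0,0,0,0]]

```text
t: 10.1
ee_pos: [0.5494, -0.0033, 0.2209]
orientation: [0.001, 1.0, -0.0, 0.001]
ft_force: [0.4, 0.1, 0.7]
finger_gap: 0.0766
gripper_force: 0.0
```

>>> drive_tool:
  deltas:
    - [[0,0.001,0.03,0],[0,0,0.03,0],[0,0,0.03,0],[0,0,0.03,0],[0,0,0.025,0],[0,0,0.015,0],[0,0,0.003,0],[0,0,0,0]]

```text
t: 11.1
ee_pos: [0.5501, 0.0001, 0.0571]
orientation: [-0.001, 1.0, -0.0, 0.001]
ft_force: [-0.3, 0.1, 0.9]
finger_gap: 0.077
gripper_force: 0.0
```

>>> drive_tool:
  deltas:
    - [[0,0,0,0],[0,0,0,0],[0,0,0,0],[0,0,0,0],[0,0,0,0],[0,0,0,0]]
  fingers: 1
  squeeze: 40

```text
t: 11.85
ee_pos: [0.5501, -0.0001, 0.0573]
orientation: [-0.001, 1.0, -0.0, 0.001]
ft_force: [-0.5, -0.5, 5.7]
finger_gap: 0.0533
gripper_force: 41.6
```

>>> drive_tool:
  deltas:
    - [[0,0,-0.01,0],[0,0,-0.02,0],[0,0,-0.03,0],[0.01,0.042,0,0],[0.01,0.042,0,0],[0.006,0.042,0,0],[0,0.042,0,0],[0,0.042,0,0],[0,0.042,0,0],[0,0.042,0,0],[0,0.042,0,0]]

```text
t: 13.22
ee_pos: [0.5229, 0.3373, 0.1167]
orientation: [-0.001, 1.0, -0.0, -0.0]
ft_force: [0.8, -0.6, -2.7]
finger_gap: 0.0532
gripper_force: 42.7
```

>>> drive_tool:
  deltas:
    - [[0,0,0.02,0],[0,0,0.02,0],[0,0,0.015,0],[0,0,0.01,0],[0,0,0.004,0],[0,0,0.001,0],[0,0,0,0]]

```text
t: 14.1
ee_pos: [0.5236, 0.336, 0.0474]
orientation: [-0.001, 1.0, 0.0, 0.001]
ft_force: [-1.9, -2.2, 4.4]
finger_gap: 0.0528
gripper_force: 43.3
```

>>> drive_tool:
  deltas:
    - [[0,0,0,0],[0,0,0,0],[0,0,0,0],[0,0,-0.02,0],[0,0,-0.04,0],[0,0,-0.05,0],[0,0,-0.06,0],[0,0,0,0]]
  fingers: 0.05

```text
t: 15.1
ee_pos: [0.5247, 0.3368, 0.2214]
orientation: [-0.001, 1.0, 0.002, 0.004]
ft_force: [-0.9, -0.3, -0.5]
finger_gap: 0.0812
gripper_force: 0.0
```

>>> drive_tool:
  deltas:
    - [[0,-0.043,0,0],[0,-0.043,0,0],[0,-0.043,0,0],[0,-0.043,0,0],[0,-0.043,0,0],[0,-0.043,0,0],[0,-0.043,0,0],[-0.013,-0.043,0,0],[-0.013,-0.045,0,0],[0,-0.045,0,0],[0,0,0,0]]

```text
t: 16.48
ee_pos: [0.5493, -0.1003, 0.215]
orientation: [0.001, 1.0, 0.0, -0.001]
ft_force: [0.8, 0.9, -0.3]
finger_gap: 0.0814
gripper_force: 0.0
```

>>> drive_tool:
  deltas:
    - [[0,0.001,0.03,0],[0,0,0.03,0],[0,0,0.03,0],[0,0,0.03,0],[0,0,0.03,0],[0,0,0.02,0],[0,0,0.01,0],[0,0,0.003,0],[0,0,0,0]]

```text
t: 17.6
ee_pos: [0.55, -0.0968, 0.0338]
orientation: [-0.001, 1.0, -0.0, 0.0]
ft_force: [0.1, -0.7, 0.3]
finger_gap: 0.0813
gripper_force: 0.0
```

>>> drive_tool:
  deltas:
    - [[0,0,0,0],[0,0,0,0],[0,0,0,0],[0,0,0,0],[0,0,0,0],[0,0,0,0]]
  fingers: 1
  squeeze: 40

```text
t: 18.35
ee_pos: [0.5501, -0.0972, 0.0344]
orientation: [-0.001, 1.0, -0.0, 0.001]
ft_force: [-1.7, 0.1, 5.4]
finger_gap: 0.0609
gripper_force: 43.3
```

>>> drive_tool:
  deltas:
    - [[0,0,-0.01,0],[0,0,-0.02,0],[0,0,-0.03,0],[0.0145,0.048,0,0],[0.0145,0.048,0,0],[0.0145,0.048,0,0],[0.0145,0.048,0,0],[0.0145,0.048,0,0],[0.0145,0.048,0,0],[0.0145,0.048,0,0],[0.0135,0.048,0,0],[0,0.049,0,0]]

```text
t: 19.85
ee_pos: [0.4332, 0.3375, 0.094]
orientation: [-0.001, 1.0, 0.0, 0.0]
ft_force: [1.2, -0.2, -2.0]
finger_gap: 0.061
gripper_force: 44.2
```

>>> drive_tool:
  deltas:
    - [[0,0,0,0],[0,0,0.02,0],[0,0,0.02,0],[0,0,0.015,0],[0,0,0.01,0],[0,0,0.004,0],[0,0,0.001,0],[0,0,0,0]]

```text
t: 20.85
ee_pos: [0.4342, 0.3357, 0.0244]
orientation: [-0.001, 1.0, -0.0, 0.0]
ft_force: [-3.2, -3.4, 6.7]
finger_gap: 0.0609
gripper_force: 45.2
```

>>> drive_tool:
  deltas:
    - [[0,0,0,0],[0,0,0,0],[0,0,0,0],[0,0,-0.02,0],[0,0,-0.04,0],[0,0,-0.05,0],[0,0,-0.06,0],[0,-0.04,-0.02,0],[0,-0.05,0,0],[0,-0.05,0,0],[0,0,0,0]]
  fingers: 0.05

```text
t: 22.22
ee_pos: [0.4345, 0.1937, 0.2136]
orientation: [0.001, 1.0, -0.0, 0.0]
ft_force: [0.5, 0.5, 0.8]
finger_gap: 0.0811
gripper_force: 0.0
```

Run:
```python
from h import *
tops()
c=cap('top','top1.png'); W=cloud(c)
for m in models.masks_of('top','applicator')[:2]:
    P=trim(W[m['region']]); T=P[P[:,2]>np.percentile(P[:,2],97)-.004]
    print(round(m['conf'],2),rect(P),'block',np.round(np.percentile(T,[3,97],axis=0),3).tolist())
c=cap('scene','sc1.png'); W=cloud(c)
for m in models.masks_of('scene','applicator')[:2]:
    P=trim(W[m['region']]); P=P[P[:,0]>.58]; 
    if len(P)>50: print('scene',round(m['conf'],2),rect(P),np.round(np.percentile(P[P[:,2]>.0365],[3,97],axis=0),3).tolist())
for q in('pad_yellow','pad_blue','pad_green'):
  for n in('top','scene'):
    W=cloud(cap(n))
    for m in models.masks_of(n,q)[:1]: P=trim(W[m['region']]); print(n,q,round(m['conf'],2),rect(P[abs(P[:,2]-.015)<.004]))
```

```text
top jar 0.56 ztop 0.077 mid [614.6 337.4] mean [614.4 337.3] rect [614.6, 338.1, 55.8, 57.1, 1.0]
top can 0.83 ztop 0.107 mid [522.7 336.5] mean [522.5 335.9] rect [511.4, 282.2, 158.8, 46.5, 78.0]
top can 0.22 ztop 0.008 mid [591.5 335.5] mean [593.8 321.2] rect [586.8, 335.6, 170.8, 109.4, 1.9]
top tin 0.87 ztop 0.077 mid [614.6 337.4] mean [614.4 337.3] rect [614.6, 338.1, 55.8, 57.1, 1.0]
scene jar 0.69 ztop 0.081 mid [433.9 334.8] mean [435.9 332.4] rect [434.7, 334.2, 53.4, 59.1, 29.4]
scene can 0.78 ztop 0.107 mid [525.  332.4] mean [526.5 330.5] rect [524.5, 332.2, 45.7, 42.1, 8.8]
scene tin 0.74 ztop 0.078 mid [615.  334.1] mean [616.8 332.1] rect [614.5, 333.8, 56.8, 59.2, 1.6]
0.82 [354.1, 19.1, 41.9, 185.2, 69.5] block [[0.318, 0.008, 0.025], [0.366, 0.04, 0.031]]
0.8 [604.0, -15.9, 41.6, 182.8, 0.5] block [[0.589, -0.029, 0.037], [0.616, 0.021, 0.042]]
scene 0.95 [606.3, -14.6, 40.1, 193.7, 0.2] [[0.591, -0.033, 0.037], [0.618, 0.018, 0.043]]
top pad_yellow 0.61 [548.2, -98.8, 62.3, 85.2, 1.8]
scene pad_yellow 0.34 [543.7, -1.3, 87.5, 58.8, 89.7]
top pad_blue 0.71 [546.4, 0.3, 87.6, 60.6, 89.9]
scene pad_blue 0.88 [543.3, -0.6, 60.8, 91.5, 3.2]
top pad_green 0.7 [546.8, 101.7, 78.7, 60.5, 89.9]
scene pad_green 0.91 [541.2, 98.0, 85.8, 72.6, 84.9]
```

>>> drive_tool:
  deltas:
    - [[-0.034,-0.0396,0,0],[-0.034,-0.0396,0,0],[-0.034,-0.0396,0,0],[-0.034,-0.0396,0,0],[-0.034,-0.0396,0,0],[0,0,0,10],[0,0,0,10],[0,0,0,10],[0,0,0,10],[0,0,0,10]]
  fingers: 0.25

```text
t: 24.68
ee_pos: [0.6046, -0.0019, 0.2131]
orientation: [0.425, 0.905, -0.0, -0.0]
ft_force: [-0.4, 0.5, -0.1]
finger_gap: 0.0643
gripper_force: 0.0
```

>>> drive_tool:
  deltas:
    - [[0,0,0,10],[0,0,0,10],[0,0,0,10],[0,0,0,10],[0,0,0,0],[0,0,0,0]]

```text
t: 25.42
ee_pos: [0.6046, -0.0019, 0.2133]
orientation: [0.705, 0.709, -0.0, -0.0]
ft_force: [0.3, -0.5, -0.3]
finger_gap: 0.0641
gripper_force: 0.0
```

View pics/top1.png

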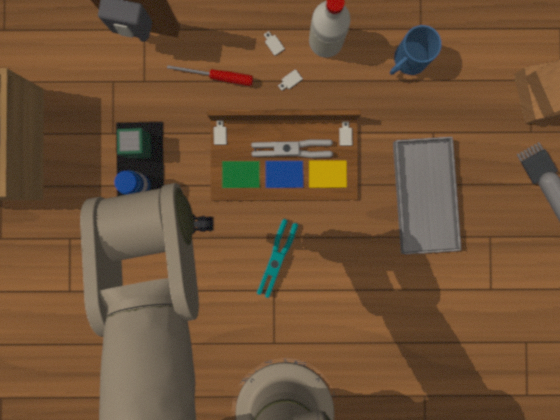

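>>> drive_tool:
  deltas:
    - [[-0.002,0,0.03,0],[0,0,0.03,0],[0,0,0.03,0],[0,0,0.03,0],[0,0,0.03,0],[0,0,0.02,0],[0,0,0.015,0],[0,0,0.009,0],[0,0,0.004,0],[0,0,0,0]]

```text
t: 26.68
ee_pos: [0.6048, -0.0039, 0.0156]
orientation: [0.707, 0.708, 0.0, 0.0]
ft_force: [0.6, 0.4, -0.5]
finger_gap: 0.0639
gripper_force: 0.0
```

>>> drive_tool:
  deltas:
    - [[0,0,0,0],[0,0,0,0],[0,0,0,0],[0,0,0,0],[0,0,0,0],[0,0,0,0],[0,0,0,0]]
  fingers: 1
  squeeze: 50

```text
t: 27.55
ee_pos: [0.6049, -0.004, 0.0159]
orientation: [0.707, 0.708, 0.0, 0.0]
ft_force: [-0.7, 0.4, 5.3]
finger_gap: 0.0288
gripper_force: 51.5
```

>>> drive_tool:
  deltas:
    - [[0,0,-0.01,0],[0,0,-0.03,0],[0,0,-0.04,0],[0,0,-0.04,0],[0,0,0,0]]

```text
t: 28.18
ee_pos: [0.6058, -0.0041, 0.1384]
orientation: [0.707, 0.708, 0.002, 0.002]
ft_force: [0.8, 0.2, -2.6]
finger_gap: 0.0292
gripper_force: 50.7
```

>>> drive_tool:
  deltas:
    - [[-0.036,-0.012,0,0],[-0.036,-0.012,0,0],[-0.036,-0.012,0,0],[-0.036,-0.012,0,0],[-0.036,-0.012,0,0],[-0.036,-0.012,0,0],[-0.036,-0.012,0,0],[-0.036,-0.012,0,0],[-0.037,-0.011,0,0],[0,0,0,10],[0,0,0,10],[0,0,0,10]]

```text
t: 29.68
ee_pos: [0.4973, -0.3286, 0.1337]
orientation: [0.867, 0.498, -0.0, -0.001]
ft_force: [-1.0, -0.7, -2.5]
finger_gap: 0.0291
gripper_force: 50.5
```

>>> drive_tool:
  deltas:
    - [[0,0,0,10],[0,0,0,10],[0,0,0,10],[0,0,0,10],[0,0,0,10],[0,0,0,6.4],[0,0,0,0],[0,0,0,0]]

```text
t: 30.68
ee_pos: [0.4977, -0.3288, 0.1346]
orientation: [0.999, 0.033, -0.0, -0.0]
ft_force: [0.2, -0.2, -3.4]
finger_gap: 0.0291
gripper_force: 50.5
```

>>> drive_tool:
  deltas:
    - [[0,0,0.03,0],[0,0,0.03,0],[0,0,0.03,0],[0,0,0.02,0],[0,0,0.01,0],[0,0,0.004,0],[0,0,0.001,0],[0,0,0.001,0],[0,0,0,0]]

```text
t: 31.8
ee_pos: [0.4981, -0.3292, 0.0097]
orientation: [0.999, 0.032, 0.0, 0.0]
ft_force: [0.3, -0.4, -2.9]
finger_gap: 0.0292
gripper_force: 50.6
```

>>> drive_tool:
  deltas:
    - [[0,0,0.001,0],[0,0,0.001,0],[0,0,0,0]]

```text
t: 32.17
ee_pos: [0.4981, -0.3291, 0.0079]
orientation: [0.999, 0.032, 0.0, 0.0]
ft_force: [-2.1, 1.5, 5.3]
finger_gap: 0.0289
gripper_force: 51.4
```

>>> drive_tool:
  deltas:
    - [[0,0,0,0],[0,0,0,0],[0,0,0,0],[0,0,-0.01,0],[0,0,-0.03,0],[0,0,-0.05,0],[0,0,-0.06,0],[0,0,-0.06,0],[0,0,0,0]]
  fingers: 0.25

```text
t: 33.3
ee_pos: [0.4992, -0.3301, 0.2231]
orientation: [0.999, 0.032, 0.004, 0.004]
ft_force: [-0.2, 0.2, -0.8]
finger_gap: 0.0641
gripper_force: 0.0
```

Run:
```python
from h import *
for n in('top','scene'):
    c=cap(n,n+'2.png'); W=cloud(c); 
    for q in('applicator','pad_yellow','pad_blue','pad_green','jar','can','tin'):
        for m in models.masks_of(n,q)[:2]:
            P=trim(W[m['region']])
            if q[:3]=='pad': P=P[abs(P[:,2]-.015)<.004]
            elif q!='applicator': P=P[P[:,2]>np.percentile(P[:,2],97)-.006]
            if len(P)>30: print(n,q,round(m['conf'],2),rect(P),np.round(np.percentile(P,[2,50,98],axis=0)[:,2],3))
```

```text
top applicator 0.94 [471.9, -301.6, 128.7, 194.8, 47.6] [0.003 0.024 0.034]
top applicator 0.57 [381.2, 7.5, 41.7, 122.2, 69.2] [0.    0.02  0.029]
top pad_yellow 0.73 [547.4, -97.7, 85.7, 62.6, 89.8] [0.011 0.014 0.018]
top pad_blue 0.97 [546.4, 1.4, 85.4, 60.6, 89.8] [0.011 0.014 0.018]
top pad_green 0.74 [546.7, 101.6, 60.6, 83.0, 0.0] [0.011 0.014 0.018]
top jar 0.9 [433.5, 336.5, 54.7, 52.4, 48.5] [0.075 0.078 0.082]
top jar 0.57 [614.6, 338.2, 55.5, 56.7, 0.3] [0.072 0.074 0.078]
top can 0.65 [521.8, 336.2, 42.8, 46.5, 28.0] [0.101 0.104 0.107]
top tin 0.81 [614.6, 338.2, 55.5, 56.7, 0.3] [0.072 0.074 0.078]
top tin 0.17 [433.4, 337.5, 53.9, 54.6, 70.6] [0.075 0.078 0.082]
scene applicator 0.94 [355.1, 17.1, 45.1, 183.3, 70.1] [0.003 0.02  0.03 ]
scene applicator 0.82 [486.5, -330.3, 181.9, 39.4, 4.5] [0.012 0.024 0.033]
scene pad_yellow 0.69 [547.7, -100.2, 86.9, 63.3, 89.5] [0.013 0.015 0.018]
scene pad_blue 0.78 [544.9, 0.3, 68.1, 90.5, 1.5] [0.013 0.016 0.018]
scene pad_blue 0.41 [545.1, -101.0, 88.5, 68.4, 89.5] [0.013 0.015 0.018]
scene pad_green 0.72 [545.4, 99.9, 89.9, 65.8, 88.5] [0.013 0.016 0.018]
scene jar 0.63 [433.1, 332.3, 50.5, 54.1, 64.8] [0.076 0.08  0.082]
scene can 0.62 [523.8, 334.6, 44.4, 48.2, 21.6] [0.102 0.106 0.108]
scene tin 0.94 [614.4, 333.8, 58.0, 57.9, 2.5] [0.072 0.076 0.078]
```

View pics/scene2.png

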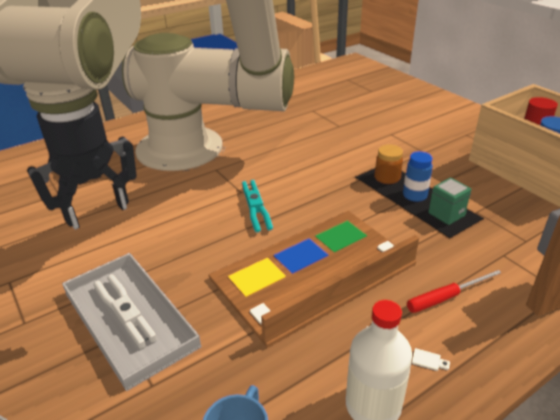

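The scene view shows the applicator flat in the tray at (125,310). The jar (389,163), can (418,177) and tin (450,200) stand on the mat, and the three pads are empty. Next the things go back, jar first.

>>> drive_tool:
  deltas:
    - [[0,0,0,3.6],[-0.005,-0.048,0,0],[-0.005,-0.048,0,0],[-0.005,-0.048,0,0],[-0.005,-0.048,0,0],[-0.005,-0.048,0,0],[-0.005,-0.048,0,0],[-0.005,-0.048,0,0],[-0.005,-0.048,0,0],[-0.005,-0.048,0,0],[-0.005,-0.048,0,0]]
  fingers: 0.05

```text
t: 35.48
ee_pos: [0.4471, 0.1525, 0.2175]
orientation: [1.0, 0.001, 0.0, -0.0]
ft_force: [0.5, 0.5, 0.0]
finger_gap: 0.0811
gripper_force: 0.0
```

>>> drive_tool:
  deltas:
    - [[-0.005,-0.046,0,0],[-0.005,-0.046,0,0],[-0.005,-0.046,0,0],[0,-0.046,0,0],[0,0,0,0],[0,0,0,0]]

```text
t: 36.22
ee_pos: [0.4321, 0.3345, 0.2172]
orientation: [1.0, 0.001, -0.0, 0.0]
ft_force: [0.0, 0.7, 0.3]
finger_gap: 0.0815
gripper_force: 0.0
```

>>> drive_tool:
  deltas:
    - [[0.002,-0.001,0.03,0],[0,0,0.03,0],[0,0,0.03,0],[0,0,0.03,0],[0,0,0.03,0],[0,0,0.02,0],[0,0,0.015,0],[0,0,0.007,0],[0,0,0,0]]

```text
t: 37.35
ee_pos: [0.4343, 0.3357, 0.0254]
orientation: [1.0, 0.0, 0.0, -0.0]
ft_force: [-1.1, -0.2, -0.4]
finger_gap: 0.0811
gripper_force: 0.0
```

>>> drive_tool:
  deltas:
    - [[0,0,0,0],[0,0,0,0],[0,0,0,0],[0,0,0,0],[0,0,0,0],[0,0,0,0]]
  fingers: 1
  squeeze: 40

```text
t: 38.1
ee_pos: [0.4346, 0.336, 0.0264]
orientation: [1.0, 0.001, 0.001, -0.0]
ft_force: [-2.3, -2.3, 5.2]
finger_gap: 0.0606
gripper_force: 43.4
```

>>> drive_tool:
  deltas:
    - [[0,0,-0.01,0],[0,0,-0.03,0],[0,0,-0.03,0],[0.005,0.047,0,0],[0.0135,0.047,0,0],[0.0135,0.047,0,0],[0.0135,0.047,0,0],[0.0135,0.047,0,0],[0.0135,0.047,0,0],[0.0135,0.047,0,0],[0.0135,0.047,0,0],[0.0135,0.0465,0,0]]

```text
t: 39.6
ee_pos: [0.548, -0.088, 0.096]
orientation: [1.0, 0.001, 0.0, 0.0]
ft_force: [1.2, 0.7, -2.1]
finger_gap: 0.0608
gripper_force: 44.4
```

>>> drive_tool:
  deltas:
    - [[0,0.013,0,0],[0,0,0,0],[0,0,0.02,0],[0,0,0.02,0],[0,0,0.01,0],[0,0,0.005,0],[0,0,0.003,0],[0,0,0,0]]

```text
t: 40.6
ee_pos: [0.5478, -0.0994, 0.0376]
orientation: [1.0, 0.001, 0.0, 0.0]
ft_force: [-0.5, -0.6, -1.8]
finger_gap: 0.0607
gripper_force: 44.5
```

>>> drive_tool:
  deltas:
    - [[0,0,0.001,0],[0,0,0.001,0],[0,0,0,0]]

```text
t: 40.98
ee_pos: [0.5479, -0.0996, 0.0364]
orientation: [1.0, 0.001, 0.0, 0.0]
ft_force: [-3.2, 0.5, 7.3]
finger_gap: 0.0607
gripper_force: 45.3
```

>>> drive_tool:
  deltas:
    - [[0,0,0,0],[0,0,0,0],[0,0,0,0],[0,0,-0.02,0],[0,0,-0.04,0],[0,0,-0.06,0],[0,0,-0.06,0],[0,0,0,0]]
  fingers: 0.1

```text
t: 41.98
ee_pos: [0.5493, -0.1, 0.2199]
orientation: [1.0, 0.001, 0.004, 0.002]
ft_force: [-0.2, 0.1, -0.2]
finger_gap: 0.0771
gripper_force: 0.0
```

>>> drive_tool:
  deltas:
    - [[-0.003,-0.0435,0,0],[-0.003,-0.0435,0,0],[-0.003,-0.0435,0,0],[-0.003,-0.0435,0,0],[-0.003,-0.0435,0,0],[-0.003,-0.0435,0,0],[-0.003,-0.0435,0,0],[-0.003,-0.0435,0,0],[0,-0.0435,0,0],[0,-0.0435,0,0],[0,0,0,0],[0,0,0,0]]

```text
t: 43.48
ee_pos: [0.523, 0.335, 0.2144]
orientation: [1.0, 0.001, -0.001, 0.0]
ft_force: [0.9, 0.7, -1.0]
finger_gap: 0.0768
gripper_force: 0.0
```

Descend to z≈0.0475.

>>> drive_tool:
  deltas:
    - [[0,-0.001,0.03,0],[0,0,0.03,0],[0,0,0.03,0],[0,0,0.03,0],[0,0,0.025,0],[0,0,0.015,0],[0,0,0.007,0],[0,0,0,0]]

```text
t: 44.48
ee_pos: [0.5234, 0.3363, 0.0485]
orientation: [1.0, 0.0, 0.0, -0.0]
ft_force: [-0.5, 0.4, 0.2]
finger_gap: 0.0768
gripper_force: 0.0
```

>>> drive_tool:
  deltas:
    - [[0,0,0,0],[0,0,0,0],[0,0,0,0],[0,0,0,0],[0,0,0,0],[0,0,0,0]]
  fingers: 1
  squeeze: 40

```text
t: 45.22
ee_pos: [0.5236, 0.3366, 0.0494]
orientation: [1.0, 0.001, 0.001, -0.0]
ft_force: [-0.7, -1.9, 6.2]
finger_gap: 0.053
gripper_force: 41.8
```

>>> drive_tool:
  deltas:
    - [[0,0,-0.01,0],[0,0,-0.03,0],[0,0,-0.03,0],[0,0.042,0,0],[0,0.042,0,0],[0.004,0.042,0,0],[0.004,0.042,0,0],[0.004,0.042,0,0],[0.004,0.042,0,0],[0.004,0.042,0,0],[0.003,0.042,0,0],[0,0,0,0]]

```text
t: 46.72
ee_pos: [0.5467, -0.0017, 0.1185]
orientation: [1.0, -0.001, 0.0, 0.0]
ft_force: [-0.4, 0.4, -3.5]
finger_gap: 0.0533
gripper_force: 43.0
```

>>> drive_tool:
  deltas:
    - [[0,0,0,0],[0,0,0.02,0],[0,0,0.02,0],[0,0,0.01,0],[0,0,0.005,0],[0,0,0.003,0],[0,0,0.001,0],[0,0,0,0]]

```text
t: 47.72
ee_pos: [0.5467, 0.0005, 0.0596]
orientation: [1.0, 0.001, 0.0, 0.0]
ft_force: [-0.5, 0.5, -2.6]
finger_gap: 0.0533
gripper_force: 43.0
```

>>> drive_tool:
  deltas:
    - [[0,0,0.001,0],[0,0,0.001,0],[0,0,0,0]]

```text
t: 48.1
ee_pos: [0.5471, 0.0004, 0.0593]
orientation: [1.0, 0.001, 0.001, 0.0]
ft_force: [-6.3, 0.4, 15.5]
finger_gap: 0.0533
gripper_force: 44.7
```

>>> drive_tool:
  deltas:
    - [[0,0,-0.001,0],[0,0,0,0],[0,0,0,0],[0,0,0,0],[0,0,-0.02,0],[0,0,-0.04,0],[0,0,-0.06,0],[0,0,-0.04,0],[0,0,0,0]]
  fingers: 0.1

```text
t: 49.22
ee_pos: [0.5477, 0.0004, 0.2212]
orientation: [1.0, 0.001, 0.003, 0.001]
ft_force: [-0.2, -0.4, 0.2]
finger_gap: 0.0772
gripper_force: 0.0
```

>>> drive_tool:
  deltas:
    - [[0.0085,-0.042,0,0],[0.0085,-0.042,0,0],[0.0085,-0.042,0,0],[0.0085,-0.042,0,0],[0.0085,-0.042,0,0],[0.0085,-0.042,0,0],[0.0085,-0.042,0,0],[0.0085,-0.042,0,0],[0,0,0,0],[0,0,0,0]]

```text
t: 50.48
ee_pos: [0.6139, 0.3361, 0.2169]
orientation: [1.0, 0.001, -0.001, 0.0]
ft_force: [0.0, 0.5, 0.0]
finger_gap: 0.0766
gripper_force: 0.0
```

Descend to z≈0.031.

>>> drive_tool:
  deltas:
    - [[0.001,0,0.03,0],[0,0,0.03,0],[0,0,0.03,0],[0,0,0.03,0],[0,0,0.03,0],[0,0,0.02,0],[0,0,0.01,0],[0,0,0.006,0],[0,0,0,0]]

```text
t: 51.6
ee_pos: [0.6153, 0.3366, 0.0327]
orientation: [1.0, 0.001, 0.0, -0.0]
ft_force: [0.1, -1.2, -0.1]
finger_gap: 0.0767
gripper_force: 0.0
```

>>> drive_tool:
  deltas:
    - [[0,0,0,0],[0,0,0,0],[0,0,0,0],[0,0,0,0],[0,0,0,0],[0,0,0,0]]
  fingers: 1
  squeeze: 40

```text
t: 52.35
ee_pos: [0.6156, 0.3368, 0.0333]
orientation: [1.0, 0.001, 0.001, -0.0]
ft_force: [0.0, -0.6, 4.7]
finger_gap: 0.0556
gripper_force: 43.3
```

>>> drive_tool:
  deltas:
    - [[0,0,-0.01,0],[0,0,-0.03,0],[0,0,-0.03,0],[-0.0115,0.0395,0,0],[-0.0115,0.0395,0,0],[-0.0115,0.0395,0,0],[-0.0115,0.0395,0,0],[-0.0115,0.0395,0,0],[-0.0115,0.0385,0,0],[0,0,0,0],[0,0,0,0]]

```text
t: 53.72
ee_pos: [0.5465, 0.1009, 0.1024]
orientation: [1.0, 0.001, 0.0, -0.0]
ft_force: [0.7, -0.3, -3.6]
finger_gap: 0.0556
gripper_force: 43.6
```

>>> drive_tool:
  deltas:
    - [[0,0,0.02,0],[0,0,0.02,0],[0,0,0.01,0],[0,0,0.005,0],[0,0,0.003,0],[0,0,0.001,0],[0,0,0,0]]

```text
t: 54.6
ee_pos: [0.5466, 0.1005, 0.0436]
orientation: [1.0, 0.001, 0.0, 0.0]
ft_force: [-0.1, 0.8, -2.9]
finger_gap: 0.0557
gripper_force: 43.6
```

>>> drive_tool:
  deltas:
    - [[0,0,0.001,0],[0,0,0,0]]

```text
t: 54.85
ee_pos: [0.5467, 0.1005, 0.0433]
orientation: [1.0, 0.001, 0.0, 0.0]
ft_force: [-3.5, -0.4, 4.9]
finger_gap: 0.0558
gripper_force: 44.4
```

>>> drive_tool:
  deltas:
    - [[0,0,0,0],[0,0,0,0],[0,0,0,0],[0,0,-0.02,0],[0,0,-0.04,0],[0,0,-0.06,0],[0,0,-0.04,0],[-0.04,0,0,0],[-0.05,0,0,0],[-0.05,0,0,0],[0,0,0,0],[0,0,0,0]]
  fingers: 0.1

```text
t: 56.35
ee_pos: [0.4071, 0.1003, 0.2027]
orientation: [1.0, 0.001, 0.001, 0.0]
ft_force: [0.1, 0.5, 0.7]
finger_gap: 0.0766
gripper_force: 0.0
```

Run:
```python
from h import *
tops()
for n in('top','scene'):
    c=cap(n,n+'3.png'); W=cloud(c)
    for q in('pad_yellow','pad_blue','pad_green','applicator'):
        for m in models.masks_of(n,q)[:2]:
            P=trim(W[m['region']])
            if q[:3]=='pad': P=P[abs(P[:,2]-.015)<.004]
            if len(P)>30 and m['conf']>.4: print(n,q,round(m['conf'],2),rect(P),round(float(np.median(P[:,2])),3))
```

```text
top jar 0.6 ztop 0.091 mid [546.1 -96.9] mean [546.1 -96.5] rect [545.3, -96.9, 51.7, 54.1, 0.1]
top can 0.73 ztop 0.117 mid [546.2   2.1] mean [546.8   2.5] rect [546.6, 2.4, 46.3, 45.4, 21.4]
top tin 0.88 ztop 0.087 mid [545.1 103.1] mean [544.8 102.3] rect [544.8, 103.0, 54.2, 55.7, 2.5]
scene jar 0.88 ztop 0.091 mid [ 547.6 -100.8] mean [ 549.5 -101.6] rect [547.0, -99.4, 54.4, 56.4, 57.6]
scene can 0.57 ztop 0.116 mid [548.8  -2.8] mean [550.9  -3.9] rect [548.4, -2.9, 45.1, 43.3, 54.1]
scene can 0.56 ztop 0.091 mid [ 547.6 -100.9] mean [ 549.8 -101.8] rect [547.8, -99.9, 54.4, 54.6, 57.6]
scene tin 0.95 ztop 0.087 mid [546.6  99.2] mean [548.9  97.3] rect [546.1, 98.9, 57.0, 58.0, 1.4]
top pad_yellow 0.58 [547.3, -97.6, 60.5, 86.7, 1.6] 0.014
top pad_blue 0.86 [545.2, 1.5, 85.3, 58.3, 89.8] 0.014
top pad_green 0.59 [546.4, 101.6, 60.1, 83.2, 0.2] 0.014
top applicator 0.93 [353.1, 17.2, 40.7, 182.0, 71.4] 0.02
top applicator 0.59 [482.2, -328.7, 181.3, 41.7, 1.9] 0.024
scene pad_yellow 0.65 [548.2, -99.6, 89.7, 66.1, 88.4] 0.015
scene pad_blue 0.73 [546.2, 0.2, 92.9, 68.5, 87.9] 0.015
scene pad_green 0.56 [545.8, 98.2, 87.2, 64.6, 89.6] 0.016
scene applicator 0.85 [487.3, -328.6, 179.9, 42.5, 4.5] 0.024
scene applicator 0.7 [347.5, 20.4, 39.2, 201.8, 67.0] 0.021
```

View pics/scene3.png

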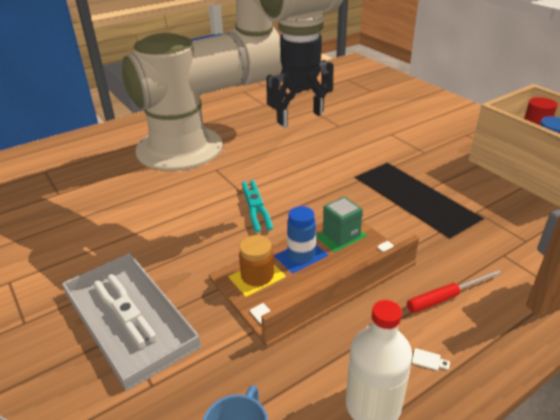

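The picture shows the jar (256,260), can (301,235) and tin (342,222) upright on pads of their own colours, within about 3 mm of centre. The applicator lies flat in the tray at (125,310), and the gripper is clear.

```bash
python3 -c "
from station import robot
print(robot.finish_job())"
```

```text
the job is handed in; nothing more can be done
None
```

I handed the job in at about 57 s of the 133 s allowed: my last check showed the applicator flat in the middle of the tray and the jar, can and tin upright, within about 3 mm of their own pads' centres, but the hand-in returned no verdict.

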